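Clear the core balance and zero its dial

TASK

The cheese trier has been left standing in the sample tube of the balance. Pull it out and stand it, tip down, in the blue crock without knocking the crock over or shoving it about; then, with the balance unloaded, turn the black bezel of the dial until the blue needle points at the red zero mark, and leave it there. Do not disturb the cheeses, the jar or the brush.

Things in the scene. Friction and masses are not known exactly. Their poses are not given: they have to be found in the camera images.
- balance: White bench balance, fixed to the table, 170 (its x) x 280 (its y) mm, base 54 mm high; origin under its centre. On its -y half is a dial head: a face 125 x 140 mm sloped 30 deg from level that looks up and towards its own -x, 131 mm above the table at the highest edge; the dial is in the middle of the face. On its +y half is a round steel pan, 110 mm across, with the sample tube.
- bezel_grip (a point): Point on the dial's turning axis 24 mm above the sloped face, a good TCP point for gripping the bezel across any diameter. Its z axis is the turning axis, out of the face, 30 deg from vertical. The bezel is a round ribbed black ring, 60 mm across, standing 26 mm above the face; the white dial disc turns with it; it stays where it is left.
- bezel (a joint): Angle of the bezel, rad, positive counterclockwise seen looking at the face; at 0 the zero mark points up the slope. Range -3 to 3, light friction.
- needle (a joint): Angle of the needle, rad, same sense and same zero direction as the bezel. The pan drives it: load turns it clockwise (negative), about 1 rad for the trier. The dial reads zero when the bezel and needle angles are equal. The needle cannot be touched.
- zero_mark (a point): Red zero mark on the white dial disc, 23 mm from the turning axis, 20 mm above the sloped face (a red patch on the bezel's rim marks it too). It turns with the bezel.
- needle_tip (a point): Tip of the blue needle, 23 mm from the turning axis, 20 mm above the sloped face. It meets zero_mark when the dial reads zero. The blunt tail is 7 mm long.
- tube_mouth (a point): Centre of the mouth of the aluminium sample tube that stands fixed on the pan: 25 mm outside, 17 mm inside, 80 mm high and 77 mm deep. Mouth about 161 mm above the table, sprung: it sinks about 4 mm under the trier.
- trier: Cheese trier, 210 mm long, about 0.2 kg: steel rod 10 mm thick, 123 mm long; brass ferrule; dark wooden handle 24 mm thick from 130 to 210 mm. Origin at the tip of the rod, z axis along it towards the handle's end. It stands in the tube, leaning up to 4 deg.
- trier_tip (a point): Tip of the trier's rod.
- trier_grip (a point): Point on the trier's axis in the middle of the handle, 175 mm from the tip.
- crock: Loose round blue ceramic crock, 0.8 kg, 72 mm across the rim and 130 mm high, about 6 mm thick, open at the top; origin under its centre.
- jar: Loose amber jar, 72 mm across, 120 mm high, closed. Leave alone.
- cheese_a: Whitish cheese wheel, 104 mm across, 42 mm high. Leave alone.
- cheese_b: Blue-grey cheese wheel, 104 mm across, 42 mm high. Leave alone.
- cheese_c: Yellow cheese wheel, 96 mm across, 45 mm high. Leave alone.
- brush: Brush lying on the table. Leave alone.

How it is judged:
On the way:
1. the trier is out of the tube, standing tip down in the crock and let go (horizontal distance between trier_tip and crock below 0.036 m and z of trier_tip in the frame of crock between -0.005 and 0.03 m and angle between trier's own z axis and vertical below 0.7 rad and contact force between the fingers and trier below 0.05 N and linear speed of trier below 0.02 m/s), for 0.2 s.
At the end, for the whole second after the job is handed in: The trier stands at rest in the crock, its tip less than 30 mm above the level of the crock's underside, leaning less than 40 deg; the crock is upright (within 6 deg); the needle tip is within 2.6 mm (6.5 deg) of the zero mark; bezel and trier are released (all of step 1 and distance between needle_tip and zero_mark below 0.0026 m and contact force between the fingers and balance below 0.05 N and angle between crock's own z axis and vertical below 0.1 rad); the robot touches nothing.
It fails at once if the crock is tipped more than 20 deg or shoved more than 40 mm (angle between crock's own z axis and vertical above 0.35 rad or distance of crock from where it was at the start of the episode above 0.04 m).
It fails at once if a bystander (cheese, jar, brush) is moved more than 30 mm (distance of any of jar, cheese_a, cheese_b, cheese_c, brush from where it was at the start of the episode above 0.03 m).
It also fails if it takes over 46 s, if anything falls off the work surface, if the arm or the gripper's body presses on something with over 40 N, if the wrist force passes 120 N, or if a joint passes its speed limit or range.

ROBOT

A 6-joint arm with a two-finger parallel gripper is mounted at the origin on the work surface. World frame = base frame: x ahead of the robot, y to its left, z up, the work surface at z = 0. Lengths are in m, angles in rad, forces in N, time in s.
With the tool pointing down it reaches from about 0.4 to 0.825 m from the base axis. Payload 7 kg.
Tool frame: the origin (TCP) lies between the finger pads, 19 mm behind the fingertips; this is the grasp point; z points along the fingers, y is the line along which they close (so a half turn about z gives the same grasp; the last joint's range is limited). The gripper opens to 88 mm and grips with 3 to 60 N. Pads are 19 mm wide; open, the fingers measure 130 mm over their backs; the gripper's body (78 mm by 193 mm) begins 47 mm behind the grasp point.
Start: joints at [-0.93, 0.359, 0.012, 0, -1.224, -0.288], TCP at [0.233, -0.633, 0.245] pointing down, gripper open.
Joint ranges: [-3.07, 3.07], [-1.43, 2.12], [-1.02, 1.25], [-3.03, 1.67], [-3.05, -0], [-3.03, 3.03]. Speed limits (rad/s): [2.39, 2.39, 3.01, 3.14, 3.14, 3.14].

INTERFACE

Orientations are given as [roll, pitch, yaw] about the fixed x, y, z axes, in that order (R = Rz(yaw) Ry(pitch) Rx(roll)).
In Python, from station import arm gives the robot as it stands.
- The arm moves only by the tool arm_command, never from a script. Its argument "series" is one flat list of numbers, 7 for each row, row after row: the turn, a rotation vector about the tool's x, y, z each as a share of 90 degrees, from -1 to 1, then the shift along the tool's x, y, z each as a share of 0.1 m, from -1 to 1, then the opening, from 0 (shut) to 1 (fully open). A call has 1 to 8 rows; each row is the pose to reach, as a shift and turn from the pose commanded when the call began, along the tool's axes at that moment; what a row does not reach only later rows make up. A row lasts 1/8 s, in which the tool goes at most 62.5 mm and 10.7 degrees, less where a joint would pass 70% of its speed; a pose out of reach is approached as far as the arm can. A call with a number of a shift or a turn outside -1 to 1 is refused whole. A call with a gripper value outside its range is refused whole. The fingers move at their own pace and stop on an object; "force" is the grip in N (left out, the last holds). Time passes only in rows, so rows that repeat a pose let the fingers close. It gives the time, the measured TCP pose, the force, the opening and the grip force at its end, in the units of the state.
- arm.get_state(): the state, without advancing time (a new reading comes with each control period).
- arm.grab_frame(name): name is "side" or "top" or "wrist"; returns the picture (420x560x3 uint8, blue, green, red); there is no depth.
- arm.camera_model(name): a dict with "fovy" (degrees; the focal length in pixels is half the picture's height over the tangent of half this angle, whatever the lens; pixels are square), "cx", "cy" (the principal point, pixels), "pose" (4x4, takes a point from camera to world coordinates). Camera axes: x right, y down, z forward; pixel columns grow to the right and rows downward; lengths in m; the calibration is good to about 2 mm. A picture is of the moment at which its call begins: read the wrist's pose just before it. camera_model takes no time and is no camera call; for the wrist camera it gives the pose at the moment of the call.
- arm.job_done(): hands the job in; it is judged then, once.
The state is a dict: "t": time; "q": joint angles; "qd": joint speeds; "joint_efforts": joint torques, N m; "eef_pos": TCP position; "ee_rot": TCP orientation; "force": force on the tool from outside, world axes, zero at the start; "moment": the same for the moment, N m; "width": finger opening in m; "gripper_force": force on a finger pad.
Only numpy, scipy, OpenCV 4.12 (cv2) and the standard library are available. Lean on these libraries where they do the work, as an engineer would, in place of code of your own. Each camera call takes 0.05 s, during which the arm holds its last target. There are 200 camera calls.

## Working session

There is one attempt and no reset: what is moved stays moved. The work goes in short steps, Python scripts to look and compute and a tool call to move; the robot and the scene stay as the last step left them, time stands still between calls to the robot, and variables do not carry over. Pictures are saved under pics/ and viewed, at most 10 in all, crops included, and the job is handed in when it is done.

Besides the shell and the picture viewer there is one more tool, called in YAML: its name, and indented under it one key for each argument. arm_command: Moves the arm, as the interface text tells. Its arguments: {"type":"object","properties":{"series":{"type":"array"},"force":{"type":"number"}},"required":["series"]}

```bash
mkdir -p pics; ls
python3 - <<'E'
from station import arm
import cv2,numpy as np
s=arm.get_state();print(s)
a=arm.grab_frame("side");b=arm.grab_frame("top")
cv2.imwrite("pics/side0.png",a);cv2.imwrite("pics/top0.png",b)
for n in("side","top","wrist"):
  m=arm.camera_model(n);print(n,m["fovy"],m["cx"],m["cy"],np.round(m["pose"],4).tolist(), [k for k in m])
E
```

```text
pics
{'t': 0.0, 'q': array([-9.29923937e-01,  3.59380329e-01,  1.10719147e-02, -3.55167929e-04,
       -1.22409070e+00, -2.88096529e-01]), 'qd': array([-0.00038004, -0.00050931,  0.00063171,  0.00061338, -0.00111059,
        0.00036476]), 'joint_efforts': array([ 1.00220059e-03, -5.82716739e+01,  2.93074644e+01,  6.99754223e+00,
        7.11113287e-03, -1.97905629e-04]), 'eef_pos': array([ 0.23303781, -0.63301612,  0.24443168]), 'ee_rot': array([ 3.13996105e+00, -1.35319525e-04, -2.78893764e+00]), 'force': array([-0.62332323,  0.20226005,  0.38456569]), 'moment': array([-0.01985843, -0.04663688, -0.01500948]), 'gripper_force': 0.0, 'width': 0.08783853040433248}
side 43.026913353959806 276.88405992597893 204.6510062826404 [[-0.7449, -0.4588, 0.4845, -0.1458], [-0.667, 0.5321, -0.5216, 0.6831], [-0.0185, -0.7116, -0.7023, 1.1018], [0.0, 0.0, 0.0, 1.0]] ['fovy', 'cx', 'cy', 'pose']
top 44.89218641475843 288.0437894588213 207.55494264331108 [[0.0175, -0.9953, 0.0955, 0.4258], [-0.9998, -0.0167, 0.0094, 0.0002], [-0.0077, -0.0957, -0.9954, 1.1759], [0.0, 0.0, 0.0, 1.0]] ['fovy', 'cx', 'cy', 'pose']
wrist 61.21804172091499 279.420195273447 208.21414303339327 [[-0.3453, 0.9106, 0.2271, 0.172], [0.9385, 0.3343, 0.0862, -0.6556], [0.0025, 0.2429, -0.97, 0.3835], [0.0, 0.0, 0.0, 1.0]] ['fovy', 'cx', 'cy', 'pose']
```

View pics/side0.png

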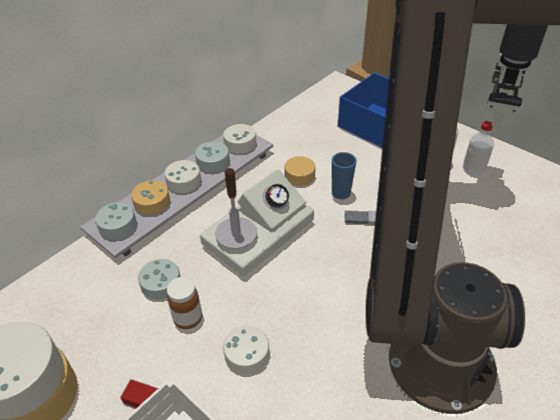

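View pics/top0.png

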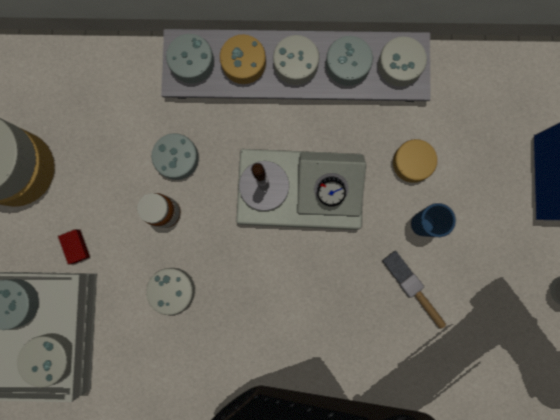

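The side view shows the trier handle at about (231,182), the dial at (277,195) and the crock rim at (344,162). The top view has the handle at (259,172), the pan at (264,186), the dial at (331,191) and the crock at (438,218). I'll enlarge both.

Run:
```python
import cv2,numpy as np
a=cv2.imread("pics/side0.png");b=cv2.imread("pics/top0.png")
def c(i,x,y,w,h,k): return cv2.resize(i[y:y+h,x:x+w],None,fx=k,fy=k,interpolation=cv2.INTER_CUBIC)
o=np.vstack([np.hstack([c(a,210,160,100,75,4),c(b,235,145,100,75,4)]),np.hstack([c(a,310,140,50,70,4),c(b,405,190,60,70,4),np.hstack([c(b,305,165,60,70,4),np.zeros((280,120,3),np.uint8)])])])
print(o.shape);cv2.imwrite("pics/crops0.png",o)
```

```text
(580, 800, 3)
```

View pics/crops0.png

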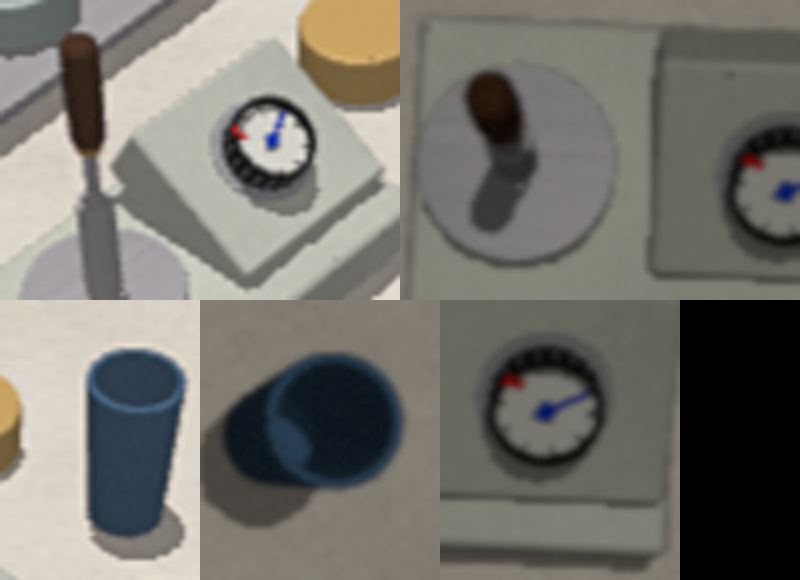

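```bash
cat > h.py <<'E'
from station import arm
import cv2,numpy as np
from scipy.spatial.transform import Rotation as R
def model(n):
  m=arm.camera_model(n);f=210/np.tan(np.radians(m["fovy"]/2));return f,m["cx"],m["cy"],np.array(m["pose"])
def ray(m,p):
  d=m[3][:3,:3]@np.array([(p[0]-m[1])/m[0],(p[1]-m[2])/m[0],1.]);return m[3][:3,3],d/np.linalg.norm(d)
def tri(rays):
  A=0;b=0
  for o,d in rays:
    P=np.eye(3)-np.outer(d,d);A=A+P;b=b+P@o
  x=np.linalg.solve(A,b);return x,max(np.linalg.norm((np.eye(3)-np.outer(d,d))@(x-o)) for o,d in rays)
def proj(m,X):
  c=m[3][:3,:3].T@(np.asarray(X)-m[3][:3,3]);return c[:2]/c[2]*m[0]+m[1:3]
E
python3 - <<'E'
from h import *
S,T=model("side"),model("top")
for n,a,b in[("hend",(229.6,170),(257,165.5)),("hbot",(233,197.5),(262,179.5)),("mouth",(235,208.3),(264.3,185)),("disc",(278.5,195),(331.3,191.8)),("zero",(269,192.5),(322.9,185)),("ntip",(280.9,188),(341.8,188.3)),("crock",(343.8,159.8),(438.3,219.8))]:
  x,e=tri([ray(S,a),ray(T,b)]);print(n,x.round(4),round(e,4))
# corners of base from top at z=.054
for p in[(240.6,150),(299,152),(238,224.5),(361,229)]:
  o,d=ray(T,p);print((o+d*(.054-o[2])/d[2]).round(4))
E
```

```text
hend [0.5832 0.063  0.2832] 0.0032
hbot [0.5751 0.0622 0.1971] 0.0017
mouth [0.5708 0.0607 0.1611] 0.0035
disc [ 0.5612 -0.082   0.1107] 0.0024
zero [ 0.5746 -0.062   0.1258] 0.0005
ntip [ 0.5691 -0.1026  0.117 ] 0.0011
crock [ 0.5058 -0.3017  0.1245] 0.0009
[0.6614 0.1194 0.054 ]
[ 0.6589 -0.0116  0.054 ]
[0.494  0.1208 0.054 ]
[ 0.4887 -0.151   0.054 ]
```

The points agree with the stated heights: mouth 0.161, handle end about 0.285, crock rim 0.125–0.13. I'll travel high towards the trier.

arm_command:
  series: [0, 0, 0, -1, 0.95, -0.95, 1, 0, 0, 0, -1, 0.95, -0.95, 1, 0, 0, 0, -1, 0.95, -0.95, 1]

```text
t: 0.48
eef_pos: [0.2949, -0.5082, 0.3419]
ee_rot: [-3.141, 0.001, -2.788]
force: [1.2, -0.0, 0.6]
width: 0.0879
gripper_force: 0.0
```

arm_command:
  series: [0, 0, 0, -1, 0.95, 0, 1, 0, 0, 0, -1, 0.95, 0, 1, 0, 0, 0, -1, 0.95, 0, 1]

```text
t: 0.85
eef_pos: [0.3562, -0.3833, 0.3407]
ee_rot: [-3.141, 0.001, -2.785]
force: [0.6, -0.6, 0.8]
width: 0.088
gripper_force: 0.0
```

arm_command:
  series: [0, 0, 0, -1, 0.95, 0, 1, 0, 0, 0, -1, 0.95, 0, 1, 0, 0, 0, -1, 0.95, 0, 1]

```text
t: 1.23
eef_pos: [0.4172, -0.2601, 0.3403]
ee_rot: [3.141, 0.0, -2.786]
force: [0.5, -1.1, 0.1]
width: 0.0876
gripper_force: 0.0
```

arm_command:
  series: [0, 0, 0, -1, 0.95, 0, 1, 0, 0, 0, -1, 0.95, 0, 1, 0, 0, 0, -1, 0.95, 0, 1]

```text
t: 1.6
eef_pos: [0.4783, -0.1368, 0.3399]
ee_rot: [3.141, -0.001, -2.786]
force: [-0.8, -0.5, 0.1]
width: 0.0878
gripper_force: 0.0
```

arm_command:
  series: [0, 0, 0.225, -1, 0.95, 0, 1, 0, 0, 0.225, -1, 0.95, 0, 1, 0, 0, 0.225, -1, 0.95, 0, 1, 0, 0, 0.225, -1, 0.95, 0, 1]

```text
t: 2.1
eef_pos: [0.5386, -0.015, 0.3396]
ee_rot: [-3.141, -0.002, -3.14]
force: [-0.4, 0.5, -0.9]
width: 0.0875
gripper_force: 0.0
```

Run:
```python
from h import *
m=model("wrist");im=arm.grab_frame("wrist");cv2.imwrite("pics/w1.png",im)
np.save("m1.npy",np.array([m[0],m[1],m[2]]));np.save("p1.npy",m[3]);print(m[3].round(3).tolist())
for X in[(.5832,.063,.2832),(.5751,.0622,.1971),(.5708,.0607,.1611),(.5612,-.082,.1107)]:print(proj(m,X).round(1))
```

```text
[[-0.001, 0.97, 0.241, 0.474], [1.0, 0.001, 0.0, -0.015], [0.0, 0.241, -0.97, 0.479], [0.0, 0.0, 0.0, 1.0]]
[407.1 305.5]
[371.1 244.7]
[360.2 227.2]
[216.3 204.6]
```

View pics/w1.png

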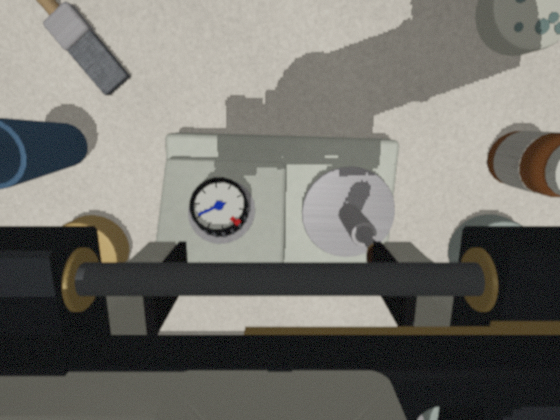

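The wrist view shows the tube mouth near (363,232) and the dial at (219,206), within about 4 mm of the prediction. The mouth therefore corrects to about (0.574, 0.063). Next I move over the handle and descend.

arm_command:
  series: [0, 0, 0, -0.42, 0.79, 0, 1, 0, 0, 0, -0.42, 0.79, 0, 1, 0, 0, 0, -0.42, 0.79, 0.4, 1, 0, 0, 0, -0.42, 0.79, 0.86, 1, 0, 0, 0, -0.42, 0.79, 0.86, 1]

```text
t: 2.78
eef_pos: [0.5783, 0.0622, 0.2514]
ee_rot: [-3.139, -0.006, 3.14]
force: [1.1, -0.4, 0.1]
width: 0.0877
gripper_force: 0.0
```

arm_command:
  series: [0, 0, 0, 0, 0, 0, 0, 0, 0, 0, 0, 0, 0, 0, 0, 0, 0, 0, 0, 0, 0, 0, 0, 0, 0, 0, 0, 0]
  force: 25

```text
t: 3.28
eef_pos: [0.5805, 0.0641, 0.2551]
ee_rot: [3.141, 0.001, 3.141]
force: [0.5, 0.3, 0.8]
width: 0.0532
gripper_force: 0.0
```

arm_command:
  series: [0, 0, 0, 0, 0, 0, 0, 0, 0, 0, 0, 0, 0, 0, 0, 0, 0, 0, 0, 0, 0, 0, 0, 0, 0, 0, 0, 0]

```text
t: 3.78
eef_pos: [0.5804, 0.0642, 0.2543]
ee_rot: [3.141, 0.0, 3.141]
force: [-0.1, 1.4, 0.3]
width: 0.024
gripper_force: 25.0
```

Run:
```python
from h import *
s=arm.get_state();print(s["t"],s["width"],s["gripper_force"],s["eef_pos"],s["force"])
b=arm.grab_frame("side");c=arm.grab_frame("top")
k=lambda i,x,y:cv2.resize(i[y:y+110,x:x+130],None,fx=3,fy=3,interpolation=cv2.INTER_CUBIC)
cv2.imwrite("pics/g.png",np.hstack([k(b,180,110),k(c,220,120)]))
```

```text
3.775 0.024023892057751094 24.999867527803872 [0.58035902 0.06422567 0.25431941] [-0.05262964  1.38645158  0.34176589]
```

View pics/g.png

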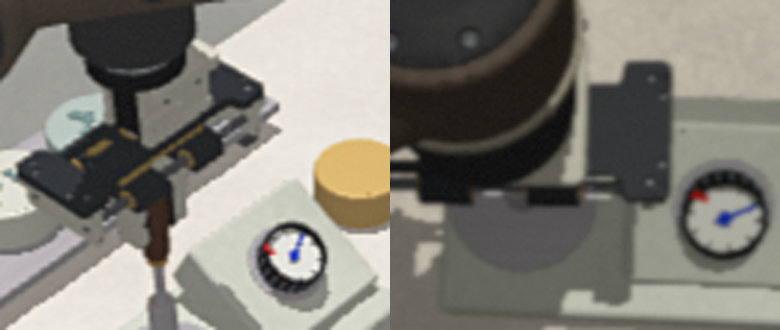

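The handle is gripped (24 mm wide). Now I pull it out along its axis.

arm_command:
  series: [0, 0, 0, -0.01, 0, -0.2, 0, 0, 0, 0, -0.02, 0, -0.4, 0, 0, 0, 0, -0.03, 0, -0.6, 0, 0, 0, 0, -0.04, 0, -0.8, 0, 0, 0, 0, -0.05, 0, -1, 0, 0, 0, 0, -0.05, 0, -1, 0]

```text
t: 4.62
eef_pos: [0.5858, 0.0641, 0.3553]
ee_rot: [3.141, 0.002, 3.141]
force: [0.5, -0.8, -2.8]
width: 0.024
gripper_force: 25.0
```

Run:
```python
from h import *
s=arm.get_state();print(s["t"],s["width"],s["gripper_force"],s["eef_pos"],s["force"])
b=arm.grab_frame("side");c=arm.grab_frame("top")
k=lambda i,x,y:cv2.resize(i[y:y+130,x:x+130],None,fx=3,fy=3,interpolation=cv2.INTER_CUBIC)
cv2.imwrite("pics/g2.png",np.hstack([k(b,190,110),k(c,240,120)]))
S=model("side")
p=s["eef_pos"];print([proj(S,p-[0,0,d]).round(1).tolist() for d in(0,.052,.175)])
```

```text
4.625 0.024003679563516355 24.999632814979122 [0.58581258 0.06410795 0.35534932] [ 0.47908116 -0.79497273 -2.79961885]
[[224.4, 145.3], [226.4, 163.0], [230.6, 200.9]]
```

View pics/g2.png

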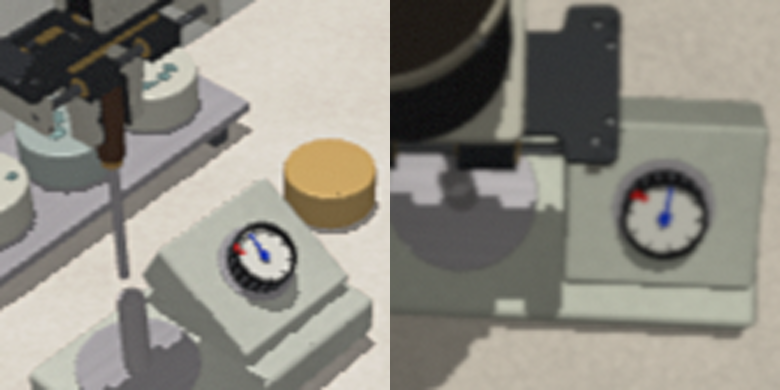

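The trier is out, with its tip near (231,202) in the side view, which matches the computed position. I'll carry it over to the crock.

arm_command:
  series: [0, 0, 0, 0.08, -0.45, 0, 0, 0, 0, 0, 0.15, -0.92, 0, 0]

```text
t: 4.97
eef_pos: [0.5695, -0.0285, 0.3527]
ee_rot: [-3.141, -0.002, -3.141]
force: [1.2, -0.3, -2.4]
width: 0.0238
gripper_force: 25.0
```

arm_command:
  series: [0, 0, 0, 0.08, -0.46, 0, 0, 0, 0, 0, 0.15, -0.92, 0, 0]

```text
t: 5.22
eef_pos: [0.5542, -0.1211, 0.3529]
ee_rot: [3.141, -0.002, 3.141]
force: [0.6, -0.2, -2.7]
width: 0.0244
gripper_force: 25.0
```

arm_command:
  series: [0, 0, 0, 0.08, -0.46, 0, 0, 0, 0, 0, 0.15, -0.92, 0, 0]

```text
t: 5.48
eef_pos: [0.5392, -0.2132, 0.353]
ee_rot: [3.141, -0.002, 3.141]
force: [0.6, -0.1, -2.3]
width: 0.0239
gripper_force: 25.0
```

arm_command:
  series: [0, 0, 0, 0.08, -0.46, 0, 0, 0, 0.04, 0, 0.15, -0.9, 0, 0, 0, 0.04, 0, 0.15, -0.9, 0, 0, 0, 0.04, 0, 0.15, -0.9, 0, 0]

```text
t: 5.98
eef_pos: [0.5248, -0.3018, 0.3529]
ee_rot: [3.141, -0.065, 3.14]
force: [-1.0, 0.5, -0.6]
width: 0.0243
gripper_force: 25.0
```

Run:
```python
from h import *
s=arm.get_state();print(s["t"],s["width"],s["eef_pos"],s["force"])
S=model("side");b=arm.grab_frame("side");c=arm.grab_frame("wrist")
p=s["eef_pos"];t=p+[-.023,0,-.1735];print(t,proj(S,p),proj(S,t))
k=lambda i,x,y,w,h,f:cv2.resize(i[y:y+h,x:x+w],None,fx=f,fy=f,interpolation=cv2.INTER_CUBIC)
x=k(b,290,70,100,150,3);y=k(c,0,0,560,420,450/420)[:, :500]
cv2.imwrite("pics/g3.png",np.hstack([x,k(c,130,60,300,270,450/270)]))
```

```text
5.975 0.024278198879438818 [ 0.52479011 -0.30182792  0.35287622] [-0.97182703  0.50905385 -0.58152049]
[ 0.50179011 -0.30182792  0.17937622] [343.74495896  87.99262759] [346.07278598 145.14224658]
```

View pics/g3.png

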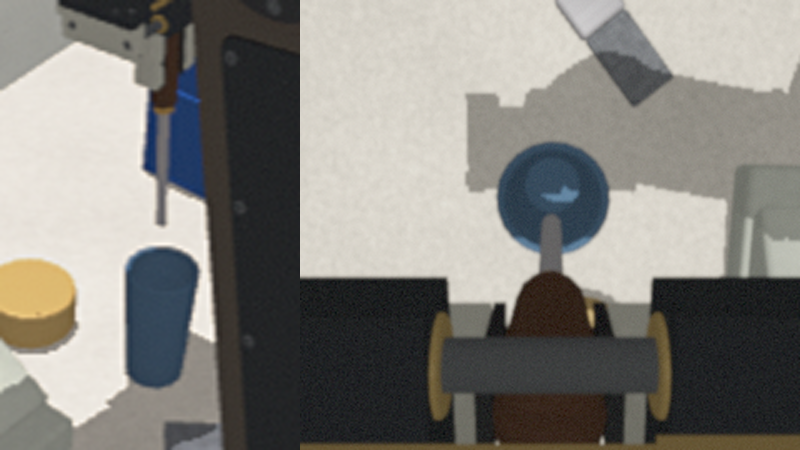

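Run:
```python
from h import *
W,S=model("wrist"),model("side")
def at(m,p,z):
  o,d=ray(m,p);return (o+d*(z-o[2])/d[2]).round(4)
print(at(W,(281.8,177.6),.13),at(W,(280,193.2-2),.179), tri([ray(W,(280,191)),ray(S,(343.7,144.8))]))
print(tri([ray(W,(281.8,177.6)),ray(S,(343.8,159.8))]))
```

```text
[ 0.5041 -0.2983  0.13  ] [ 0.5117 -0.3003  0.179 ] (array([ 0.51061065, -0.30086454,  0.17701204]), np.float64(0.0013065036073767714))
(array([ 0.50366951, -0.2986126 ,  0.12791742]), np.float64(0.0007517366012243094))
```

arm_command:
  series: [0, 0, 0, 0.09, 0.01, 0, 0, 0, 0, 0, 0.07, 0.01, 0.3, 0, 0, 0, 0, 0.05, 0.01, 0.6, 0, 0, 0, 0, 0.025, 0.01, 1, 0, 0, 0, 0, 0.025, 0.01, 1, 0]

```text
t: 6.7
eef_pos: [0.5144, -0.2996, 0.2525]
ee_rot: [3.14, -0.068, -3.142]
force: [0.2, 0.1, -1.0]
width: 0.0237
gripper_force: 25.0
```

arm_command:
  series: [0, 0, 0, -0.02, 0, 0.3, 0, 0, 0, 0, -0.035, 0, 0.5, 0, 0, 0, 0, -0.035, 0, 0.55, 0, 0, 0, 0, -0.04, 0, 0.6, 0, 0, 0, 0, -0.04, 0, 0.6, 0]

```text
t: 7.32
eef_pos: [0.517, -0.301, 0.1955]
ee_rot: [-3.141, -0.062, 3.141]
force: [0.6, 0.9, -2.4]
width: 0.0239
gripper_force: 25.0
```

arm_command:
  series: [0, 0, 0, 0, 0, 0.04, 0, 0, 0, 0, 0, 0, 0.08, 0, 0, 0, 0, 0, 0, 0.08, 0]

```text
t: 7.7
eef_pos: [0.5158, -0.3009, 0.1862]
ee_rot: [3.141, -0.064, 3.141]
force: [0.1, 0.3, -1.8]
width: 0.0241
gripper_force: 25.0
```

arm_command:
  series: [0, 0, 0, 0, 0, 0.03, 0, 0, 0, 0, 0, 0, 0.03, 0, 0, 0, 0, 0, 0, 0.03, 0.4, 0, 0, 0, 0, 0, 0.03, 1, 0, 0, 0, 0, 0, 0.03, 1, 0, 0, 0, 0, 0, 0.03, 1, 0, 0, 0, 0, 0, 0.03, 1]

```text
t: 8.57
eef_pos: [0.5158, -0.3009, 0.1836]
ee_rot: [-3.142, -0.063, 3.141]
force: [-0.3, 0.2, -0.1]
width: 0.0687
gripper_force: 0.0
```

arm_command:
  series: [0, 0, 0, 0, 0, -0.3, 1, 0, 0, 0, 0, 0, -0.7, 1, 0, 0, 0, 0, 0, -1, 1, 0, 0, 0, 0, 0, -1, 1]

```text
t: 9.07
eef_pos: [0.5233, -0.3014, 0.2862]
ee_rot: [-3.14, -0.058, 3.141]
force: [-0.5, -0.1, -0.5]
width: 0.0877
gripper_force: 0.0
```

Run:
```python
from h import *
s=arm.get_state();print(s["t"],s["width"],s["eef_pos"],s["ee_rot"],s["force"],s["q"].round(2))
b=arm.grab_frame("side");c=arm.grab_frame("top");cv2.imwrite("pics/top4.png",c)
k=lambda i,x,y,w,h,f:cv2.resize(i[y:y+h,x:x+w],None,fx=f,fy=f,interpolation=cv2.INTER_CUBIC)
cv2.imwrite("pics/g4.png",np.hstack([k(b,310,90,75,125,4),k(c,308,165,45,50,10)]))
np.set_printoptions(suppress=True)
```

```text
9.075 0.08765092199926824 [ 0.5233408  -0.30135403  0.28624936] [-3.13996649 -0.05808523  3.14108842] [-0.51857235 -0.08278367 -0.54692292] [-0.19  0.25 -0.06  0.01 -1.32 -1.38]
```

View pics/g4.png

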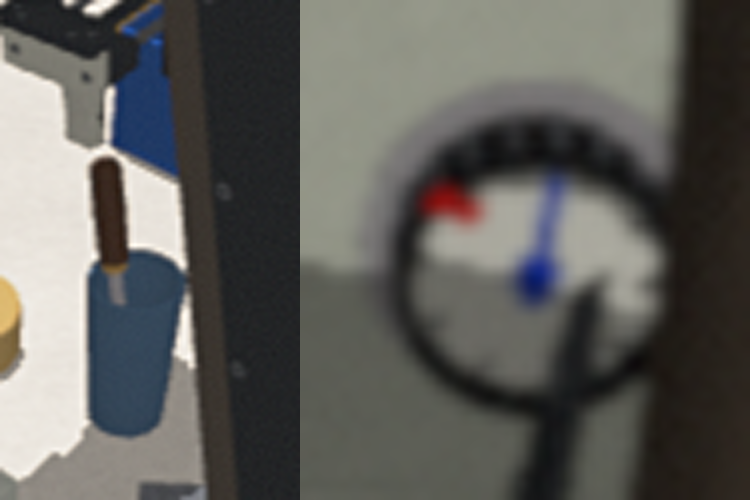

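The trier leans in the crock, clear of the gripper, and the crock is upright. On the unloaded dial, the needle tip is at crop (556,175), the centre at (536,282) and the red mark at (470,208). Next I work out the angles and the grip pose.

Run:
```python
from h import *
np.set_printoptions(suppress=True,precision=4)
S,T=model("side"),model("top");f=np.load("m1.npy");W=(f[0],f[1],f[2],np.load("p1.npy"))
print(tri([ray(S,(278,194.8)),ray(T,(331.5,192.8)),ray(W,(219.3,205.8))]),tri([ray(T,(331.5,192.8)),ray(W,(219.3,205.8))]))
Rb=R.from_euler("z",-.02).as_matrix();n=Rb@[-.5,0,.866];up=Rb@[.866,0,.5];l=Rb@[0,1,0]
C=tri([ray(S,(278,194.8)),ray(T,(331.5,192.8)),ray(W,(219.3,205.8))])[0]
def hit(m,p,c):
  o,d=ray(m,p);return o+d*((c-o)@n)/(d@n)
def ang(m,c,p):
  c0=hit(m,c,C);v=hit(m,p,c0)-c0;return np.arctan2(v@l,v@up).round(3),np.hypot(v@l,v@up).round(4)
g=lambda x,y:(308+(x-300)/10-.5+.05,165+y/10-.5+.05)
print("top: needle",ang(T,g(536,282),g(556,175)),"mark",ang(T,g(536,282),g(472,209)),"rim",ang(T,g(536,282),g(440,196)))
h=lambda x,y:(190+x/3-.33,110+y/3-.33)
print("side: needle",ang(S,h(264,256),h(252,236)),"mark",ang(S,h(264,256),h(239,250)))
# wrist image had loaded needle; mark is unchanged
print("wrist mark",ang(W,(219,206),(236,222)),"loaded needle",ang(W,(219,206),(199,215)))
```

```text
(array([ 0.5606, -0.0802,  0.113 ]), np.float64(0.002198524027531371)) (array([ 0.5617, -0.0799,  0.1106]), np.float64(0.0013097401604962402))
top: needle (np.float64(-0.107), np.float64(0.0245)) mark (np.float64(0.733), np.float64(0.0215)) rim (np.float64(0.85), np.float64(0.0283))
side: needle (np.float64(-0.186), np.float64(0.0214)) mark (np.float64(0.731), np.float64(0.0239))
wrist mark (np.float64(0.837), np.float64(0.0254)) loaded needle (np.float64(-1.102), np.float64(0.0228))
```

Needle about −0.13 and mark about +0.79, so the bezel must turn by about −0.92 rad. I move over to the dial, tilting onto its axis.

arm_command:
  series: [0, 0, 0, 0, 0.5, 0, 1, 0, 0, 0, 0, 1, 0, 1]

```text
t: 9.43
eef_pos: [0.5213, -0.2001, 0.2817]
ee_rot: [3.141, -0.065, 3.139]
force: [0.8, 1.0, 0.7]
width: 0.0879
gripper_force: 0.0
```

arm_command:
  series: [0, -0.1, 0, 0, 0.5, 0, 1, 0, -0.2, 0, 0, 1, 0, 1, 0, -0.3, 0, 0, 1, 0, 1, 0, -0.37, 0, 0, 1, 0, 1, 0, -0.37, 0, 0, 1, 0, 1]

```text
t: 10.05
eef_pos: [0.5189, -0.1013, 0.2809]
ee_rot: [-3.141, 0.515, -3.141]
force: [0.4, -0.0, 1.0]
width: 0.0873
gripper_force: 0.0
```

```bash
cat >> h.py <<'E'
def delta(P,height):
  s=arm.get_state();Rc=R.from_euler("xyz",s["ee_rot"]).as_matrix()
  Rb=R.from_euler("z",-.02).as_matrix();n=Rb@[-.5,0,.866];y=Rb@[0,1.,0]
  G=np.c_[np.cross(y,-n),y,-n];tgt=np.asarray(P)+height*n
  print("t",s["t"],"turn",(R.from_matrix(Rc.T@G).as_rotvec()/(np.pi/2)).round(3),"shift",(Rc.T@(tgt-s["eef_pos"])/.1).round(3),"q",s["q"].round(2))
E
python3 - <<'E'
from h import *
m=model("wrist");delta((.559,-.08,.1165),.06)
im=arm.grab_frame("wrist");cv2.imwrite("pics/w5.png",im);print(proj(m,(.561,-.080,.113)),proj(m,(.571,-.080,.096)))
print(arm.camera_model("wrist")["pose"].round(4).tolist())
E
```

```text
t 10.05 turn [ 0.006 -0.005  0.011] shift [0.466 0.219 1.028] q [ 0.26 -0.2  -0.73  0.25 -0.55 -2.01]
[304.19865856 142.74818977] [302.70751748 141.7167814 ]
[[0.0001, 0.724, 0.6898, 0.3954], [1.0, -0.0002, 0.0, -0.1009], [0.0001, 0.6898, -0.724, 0.3711], [0.0, 0.0, 0.0, 1.0]]
```

View pics/w5.png

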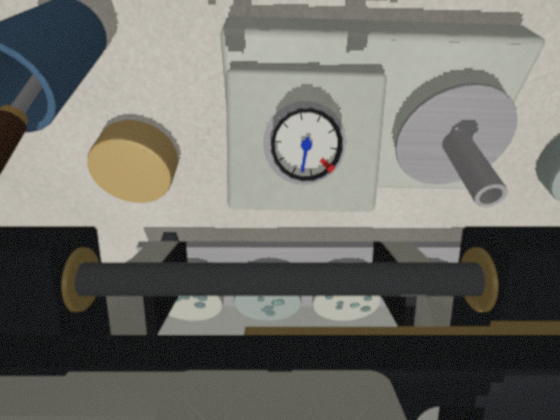

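Wrist view: dial centre (306,144), needle tip (303,171), mark (327,165), so needle −0.125 and mark about 0.78. I'll pre-rotate against the turn, since the last joint's range is limited, and hover over the dial.

arm_command:
  series: [0, 0, -0.11, 0.2, 0.1, 0.3, 1, 0, 0, -0.22, 0.46, 0.23, 0.6, 1, 0, 0, -0.33, 0.46, 0.23, 1, 1, 0, 0, -0.45, 0.46, 0.23, 1, 1, 0, 0, -0.45, 0.46, 0.23, 1, 1, 0, 0, -0.45, 0.46, 0.23, 1, 1]

```text
t: 10.85
eef_pos: [0.534, -0.0798, 0.1775]
ee_rot: [-2.795, 0.386, -2.371]
force: [-0.7, -0.2, 0.7]
width: 0.0875
gripper_force: 0.0
```

Run:
```python
from h import *
m=model("wrist");delta((.5595,-.079,.1155),0)
print(proj(m,(.5615,-.079,.112)))
```

```text
t 10.85 turn [ 0.01  -0.004  0.458] shift [0.059 0.057 0.666] q [ 0.19 -0.05 -1.01  0.71 -0.13 -1.74]
[288.0258497  218.93722041]
```

The wrist is nearing its limits (q3 −1.01, q5 −0.13). I'll fit the arm's kinematics from the logged states to choose a sound gripping pose before going further.

```bash
cat > fk.py <<'E'
from h import *
from scipy.optimize import least_squares
def rot(ax,a): return R.from_euler(ax,a).as_matrix()
def fk(q,p,s4=1,s6=-1):
  a1,h,L1,L2,e,d,a5=p
  Rf=rot("z",q[0])@rot("y",q[1]-q[2]);R4=Rf@rot("x",s4*q[3])@rot("y",-q[4])
  x=rot("z",q[0])@(np.array([a1,0,h])+rot("y",q[1])@[0,0,L1])+Rf@[L2,0,e]+R4@[d,0,a5]
  return x,R4@rot("x",s6*q[5])
E
python3 - <<'E'
from fk import *
np.set_printoptions(suppress=True,precision=4)
s=arm.get_state();print(s["q"],s["eef_pos"])
D=[([-.9299,.3594,.0111,-.0004,-1.2241,-.2881],[.23304,-.63302,.24443],[3.13996,0,-2.7889]),
([-.19,.25,-.06,.01,-1.32,-1.38],[.52334,-.30135,.28625],[-3.14,-.058,3.141]),
([.26,-.2,-.73,.25,-.55,-2.01],[.5189,-.1013,.2809],[-3.141,.515,-3.141]),
(s["q"],s["eef_pos"],s["ee_rot"])]
for s4 in(1,-1):
  fun=lambda p:np.r_[np.concatenate([(fk(q,p,s4)[0]-x)*(1000 if i in(0,3) else 200) for i,(q,x,_) in enumerate(D)]),(p-p0)*3]
  p0=np.array([0,.265,.444,.47,.11,.38,.08]);r=least_squares(fun,p0);print(s4,r.cost,r.x)
  for q,x,e in D:
    M=fk(q,r.x,s4)
    print((M[0]-x).round(3),end=" ");B=M[1].T@R.from_euler("xyz",e).as_matrix();print(B.round(2).tolist())
E
```

```text
[ 0.1854 -0.0512 -1.014   0.7109 -0.1346 -1.7375] [ 0.534  -0.0798  0.1775]
1 19713.254130132842 [ 0.3284 -0.4628  0.0477 -0.0224  0.2827 -0.3918  0.223 ]
[0.152 0.117 0.002] [[0.0, -0.0, 1.0], [-1.0, 0.0, 0.0], [-0.0, -1.0, -0.0]]
[ 0.115  0.174 -0.049] [[-0.0, 0.02, 1.0], [-1.0, -0.0, -0.0], [0.0, -1.0, 0.02]]
[-0.061  0.122 -0.002] [[0.05, 0.25, 0.97], [-0.91, -0.39, 0.15], [0.42, -0.88, 0.2]]
[ 0.001 -0.002 -0.   ] [[-0.09, 0.15, 0.98], [-0.16, -0.98, 0.13], [0.98, -0.15, 0.11]]
-1 19408.129623460456 [ 0.0321  0.4395  1.0091  0.4736 -0.0845  0.8994 -0.1528]
[ 0.155  0.113 -0.   ] [[0.0, 0.0, 1.0], [-1.0, -0.0, 0.0], [0.0, -1.0, 0.0]]
[-0.033  0.198  0.017] [[0.0, 0.0, 1.0], [-1.0, 0.0, 0.0], [-0.0, -1.0, 0.0]]
[-0.001  0.085 -0.014] [[-0.0, -0.0, 1.0], [-1.0, 0.0, -0.0], [-0.0, -1.0, -0.0]]
[-0.    -0.001  0.   ] [[0.0, -0.0, 1.0], [-1.0, -0.0, 0.0], [-0.0, -1.0, -0.0]]
```

```bash
cat > fk.py <<'E'
from h import *
from scipy.optimize import least_squares
def rot(ax,a): return R.from_euler(ax,a).as_matrix()
B=np.array([[0,0,1.],[-1,0,0],[0,-1,0]])
def fk(q,p):
  a1,h,L1,L2,e,d,a5,b1,b2=p
  Rf=rot("z",q[0])@rot("y",q[1]-q[2]);R4=Rf@rot("x",-q[3])@rot("y",-q[4])
  x=rot("z",q[0])@(np.array([a1,b1,h])+rot("y",q[1])@[0,0,L1])+Rf@[L2,0,e]+R4@[d,b2,a5]
  return x,R4@rot("x",-q[5])@B
LO=np.array([-3.07,-1.43,-1.02,-3.03,-3.05,-3.03]);HI=np.array([3.07,2.12,1.25,1.67,0,3.03])
E
python3 - <<'E'
from fk import *
np.set_printoptions(suppress=True,precision=4)
s=arm.get_state()
D=[([-.9299,.3594,.0111,-.0004,-1.2241,-.2881],[.23304,-.63302,.24443]),
([-.19,.25,-.06,.01,-1.32,-1.38],[.52334,-.30135,.28625]),
([.26,-.2,-.73,.25,-.55,-2.01],[.5189,-.1013,.2809]),
(s["q"],s["eef_pos"])]
p0=np.array([0,.265,.444,.47,.11,.38,.08,-.1,-.1])
fun=lambda p:np.r_[np.concatenate([(fk(q,p)[0]-x)*(1000 if i in(0,3) else 200) for i,(q,x) in enumerate(D)]),(p-p0)*3]
r=least_squares(fun,p0);p=r.x;print(r.cost,p)
for q,x in D: print((fk(q,p)[0]-x).round(4))
np.save("p.npy",p)
P=np.array([.5595,-.079,.1155]);rng=np.random.default_rng(0)
for tilt in(30,25,20,15):
 n=rot("z",-.02)@[-np.sin(np.radians(tilt)),0,np.cos(np.radians(tilt))]
 out=set()
 for k in range(80):
  g=lambda q:np.r_[(fk(q,p)[0]-P)*10,fk(q,p)[1][:,2]+n]
  a=least_squares(g,rng.uniform(LO+.02,HI-.02),bounds=(LO,HI))
  if a.cost<1e-5: a.x[5]=0;out.add(tuple(a.x.round(1)))
 print(tilt,sorted(out)[:14])
E
```

```text
0.4988221807493454 [ 0.0002  0.2055  0.5979  0.4754 -0.0083  0.3506 -0.0073  0.0165 -0.2084]
[-0.     -0.      0.0001]
[ 0.0006  0.0017 -0.0019]
[ 0.0002 -0.001   0.    ]
[-0.  0. -0.]
30 []
25 []
20 [(np.float64(0.3), np.float64(0.1), np.float64(-0.8), np.float64(0.3), np.float64(-0.3), np.float64(0.0))]
15 [(np.float64(0.2), np.float64(0.2), np.float64(-0.7), np.float64(0.1), np.float64(-0.5), np.float64(0.0)), (np.float64(0.2), np.float64(0.2), np.float64(-0.6), np.float64(0.1), np.float64(-0.5), np.float64(0.0))]
```

The kinematic fit is good to 2 mm or better, and a full 30° tilt is not reachable within limits. I'll search for a rigid turn about the bezel axis with a smaller tilt.

```bash
cat > plan.py <<'E'
from fk import *
np.set_printoptions(suppress=True,precision=3)
p=np.load("p.npy");P0=np.array([.5595,-.079,.1155]);Rb=rot("z",-.02);n=Rb@[-.5,0,.866];y=Rb@[0,1.,0]
G=np.c_[np.cross(y,-n),y,-n]          # tool square on dial, closing along y
def pose(tau,phi,h): # tilt tau about closing axis, then turn phi about n
  return P0+h*n, R.from_rotvec(phi*n).as_matrix()@G@rot("y",tau)
def ik(X,M,q0):
  m=.03
  g=lambda q:np.r_[(fk(q,p)[0]-X)*10,(fk(q,p)[1]-M).ravel()]
  a=least_squares(g,np.clip(q0,LO+m+.001,HI-m-.001),bounds=(LO+m,HI-m));return a.x,a.cost
E
python3 - <<'E'
from plan import *
s=arm.get_state();q0=s["q"]
for tau in(8,11,14,17):
 for h in(.004,.008):
  res=[]
  for phi in(-.9,-.6,-.45,-.3,0,.3,.45,.6,.9):
    b=min((ik(*pose(np.radians(tau),phi,h),g) for g in(q0,[.25,.1,-.8,.3,-.3,-2],[.25,.1,-.8,.3,-.3,-1],[.2,.2,-.7,-.5,-.5,-2])),key=lambda t:t[1])
    res.append((phi,"%.0e"%b[1],b[0][3:].round(2).tolist() if phi in(-.45,.45) else ""))
  print(tau,h,*[(r[0],r[1]) for r in res],res[2][2],res[6][2])
E
```

```text
8 0.004 (-0.9, '5e-10') (-0.6, '5e-10') (-0.45, '5e-10') (-0.3, '5e-10') (0, '5e-10') (0.3, '5e-10') (0.45, '2e-04') (0.6, '1e-03') (0.9, '5e-03') [0.13, -0.29, -2.37] [0.88, -0.15, -2.16]
8 0.008 (-0.9, '5e-10') (-0.6, '5e-10') (-0.45, '5e-10') (-0.3, '5e-10') (0, '5e-10') (0.3, '5e-10') (0.45, '1e-04') (0.6, '7e-04') (0.9, '4e-03') [0.13, -0.3, -2.37] [0.87, -0.16, -2.15]
11 0.004 (-0.9, '5e-10') (-0.6, '5e-10') (-0.45, '5e-10') (-0.3, '5e-10') (0, '5e-10') (0.3, '5e-10') (0.45, '5e-10') (0.6, '8e-06') (0.9, '3e-03') [-0.01, -0.42, -2.21] [0.71, -0.26, -2.06]
11 0.008 (-0.9, '5e-10') (-0.6, '5e-10') (-0.45, '5e-10') (-0.3, '5e-10') (0, '5e-10') (0.3, '5e-10') (0.45, '5e-10') (0.6, '5e-10') (0.9, '2e-03') [-0.01, -0.42, -2.21] [0.68, -0.27, -2.04]
14 0.004 (-0.9, '5e-10') (-0.6, '5e-10') (-0.45, '5e-10') (-0.3, '5e-10') (0, '5e-10') (0.3, '5e-10') (0.45, '5e-10') (0.6, '5e-10') (0.9, '1e-03') [-0.09, -0.52, -2.11] [0.56, -0.37, -1.95]
14 0.008 (-0.9, '5e-10') (-0.6, '5e-10') (-0.45, '5e-10') (-0.3, '5e-10') (0, '5e-10') (0.3, '5e-10') (0.45, '5e-10') (0.6, '5e-10') (0.9, '8e-04') [-0.09, -0.52, -2.12] [0.54, -0.38, -1.94]
17 0.004 (-0.9, '5e-10') (-0.6, '5e-10') (-0.45, '5e-10') (-0.3, '5e-10') (0, '5e-10') (0.3, '5e-10') (0.45, '5e-10') (0.6, '5e-10') (0.9, '5e-05') [-0.15, -0.61, -2.04] [0.47, -0.46, -1.89]
17 0.008 (-0.9, '5e-10') (-0.6, '5e-10') (-0.45, '5e-10') (-0.3, '5e-10') (0, '5e-10') (0.3, '5e-10') (0.45, '5e-10') (0.6, '5e-10') (0.9, '2e-05') [-0.15, -0.61, -2.05] [0.46, -0.47, -1.88]
```

Plan: 12° off square, TCP 6 mm above grip point, turning from phi +0.3 to −0.6. First the hover.

```bash
cat >> plan.py <<'E'
def go(tau,phi,h):
  s=arm.get_state();Rc=R.from_euler("xyz",s["ee_rot"]).as_matrix();X,M=pose(np.radians(tau),phi,h);q,c=ik(X,M,s["q"])
  print(s["t"],"turn",R.from_matrix(Rc.T@M).as_rotvec()/(np.pi/2),"shift",Rc.T@(X-s["eef_pos"])/.1,"ik",c<1e-6,q)
E
python3 -c "
from plan import *
go(12,.3,.05)"
```

```text
10.85 turn [-0.017  0.129  0.267] shift [0.059 0.066 0.166] ik True [ 0.308  0.047 -0.795  0.363 -0.468 -1.918]
```

arm_command:
  series: [-0.01, 0.06, 0.12, 0.06, 0.065, 0, 1, -0.017, 0.13, 0.267, 0.06, 0.065, 0.08, 1, -0.017, 0.13, 0.267, 0.06, 0.065, 0.165, 1, -0.017, 0.13, 0.267, 0.06, 0.065, 0.165, 1, -0.017, 0.13, 0.267, 0.06, 0.065, 0.165, 1, -0.017, 0.13, 0.267, 0.06, 0.065, 0.165, 1]

```text
t: 11.6
eef_pos: [0.5329, -0.0786, 0.1588]
ee_rot: [-2.984, 0.29, -2.85]
force: [-0.8, -0.1, 0.6]
width: 0.0876
gripper_force: 0.0
```

```bash
python3 -c "
from plan import *
go(12,.3,.05);go(12,.3,.006);print(arm.get_state()['q'])
cv2.imwrite('pics/w6.png',arm.grab_frame('wrist'))
m=model('wrist');print(proj(m,P0-.004*n),proj(m,P0+.002*n))"
```

```text
11.6 turn [-0.001 -0.     0.003] shift [-0.015 -0.003  0.005] ik True [ 0.308  0.047 -0.795  0.363 -0.468 -1.918]
11.6 turn [-0.001 -0.     0.003] shift [-0.107 -0.003  0.435] ik True [ 0.272  0.137 -0.832  0.464 -0.342 -1.997]
[ 0.309  0.04  -0.806  0.369 -0.465 -1.921]
[278.52  258.074] [278.5   259.953]
```

View pics/w6.png

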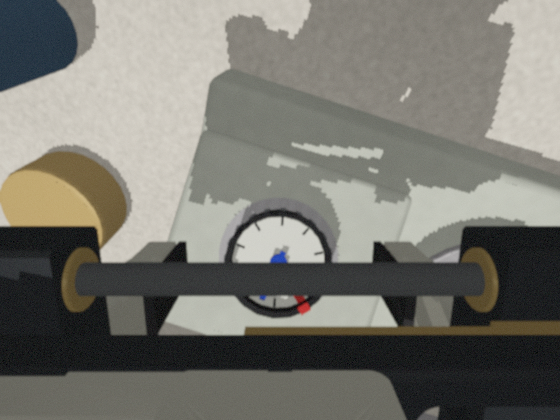

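The dial is centred between the fingers at (279,262), against a predicted (278.5,259). I descend and grip.

arm_command:
  series: [0, 0, 0, -0.04, 0, 0.15, 1, 0, 0, 0, -0.08, 0, 0.3, 1, 0, 0, 0, -0.105, 0, 0.435, 1, 0, 0, 0, -0.105, 0, 0.435, 1]

```text
t: 12.15
eef_pos: [0.5562, -0.079, 0.1196]
ee_rot: [-2.984, 0.288, -2.851]
force: [-0.5, -0.9, -0.8]
width: 0.0875
gripper_force: 0.0
```

arm_command:
  series: [0, 0, 0, 0, 0, 0, 0, 0, 0, 0, 0, 0, 0, 0, 0, 0, 0, 0, 0, 0, 0, 0, 0, 0, 0, 0, 0, 0, 0, 0, 0, 0, 0, 0, 0]
  force: 15

```text
t: 12.78
eef_pos: [0.557, -0.0792, 0.1211]
ee_rot: [-2.984, 0.29, -2.851]
force: [3.1, -9.1, 2.7]
width: 0.0599
gripper_force: 15.0
```

```bash
python3 -c "
from plan import *
go(12,.3,.006);go(12,-.15,.006);go(12,-.6,.006);print(arm.get_state()['q'],arm.get_state()['force'])
s=arm.get_state();Rc=R.from_euler('xyz',s['ee_rot']).as_matrix();print('axis -n in tool',Rc.T@-n)"
```

```text
12.775 turn [-0.001 -0.001  0.002] shift [0.005 0.005 0.002] ik True [ 0.272  0.137 -0.832  0.464 -0.342 -1.997]
12.775 turn [-0.061 -0.     0.282] shift [0.005 0.005 0.002] ik True [ 0.239  0.149 -0.686  0.121 -0.425 -2.074]
12.775 turn [-0.121 -0.     0.563] shift [0.005 0.005 0.002] ik True [ 0.17   0.15  -0.596 -0.115 -0.462 -2.236]
[ 0.271  0.133 -0.84   0.473 -0.34  -2.001] [ 3.063 -9.144  2.72 ]
axis -n in tool [-0.209  0.001  0.978]
```

arm_command:
  series: [-0.017, 0, 0.08, 0, 0, 0, 0, -0.034, 0, 0.16, 0, 0, 0, 0, -0.052, 0, 0.24, 0, 0, 0, 0, -0.069, 0, 0.32, 0, 0, 0, 0, -0.086, 0, 0.4, 0, 0, 0, 0, -0.103, 0, 0.48, 0, 0, 0, 0, -0.121, 0, 0.563, 0, 0, 0, 0, -0.121, 0, 0.563, 0, 0, 0, 0]

```text
t: 13.78
eef_pos: [0.5573, -0.0783, 0.1212]
ee_rot: [2.845, 0.225, 2.519]
force: [-3.1, 4.9, 5.4]
width: 0.0594
gripper_force: 15.0
```

```bash
python3 -c "
from plan import *
go(12,-.6,.006);s=arm.get_state();print(s['q'],s['force'],s['moment'],s['width'])
b=arm.grab_frame('side');c=arm.grab_frame('top');w=arm.grab_frame('wrist')
k=lambda i,x,y,w,h,f:cv2.resize(i[y:y+h,x:x+w],None,fx=f,fy=f,interpolation=cv2.INTER_CUBIC)
cv2.imwrite('pics/g7.png',np.hstack([k(b,250,170,55,50,6),k(c,305,165,50,50,6),k(w,200,190,150,150,2)[:300,:170]]))"
```

```text
13.775 turn [ 0.002 -0.    -0.   ] shift [ 0.004 -0.011  0.001] ik True [ 0.17   0.15  -0.596 -0.115 -0.462 -2.236]
[ 0.17   0.149 -0.615 -0.124 -0.444 -2.227] [-3.057  4.929  5.446] [1.556 1.363 0.796] 0.05942990837855806
```

The picture budget is used up, so from here I check the dial by colour segmentation. Release and back off.

arm_command:
  series: [0, 0, 0, 0, 0, 0, 0.5, 0, 0, 0, 0, 0, 0, 1, 0, 0, 0, 0, 0, 0, 1, 0, 0, 0, 0, 0, 0, 1, 0, 0, 0, 0.05, 0, -0.25, 1, 0, 0, 0, 0.1, 0, -0.5, 1, 0, 0, 0, 0.21, 0, -1, 1, 0, 0, 0, 0.21, 0, -1, 1]

```text
t: 14.92
eef_pos: [0.5064, -0.0777, 0.2128]
ee_rot: [2.843, 0.229, 2.52]
force: [1.1, 0.3, -0.3]
width: 0.0877
gripper_force: 0.0
```

arm_command:
  series: [0, 0, 0, 0, 0, -0.4, 1, 0, 0, 0, 0, 0, -0.9, 1, 0, 0, 0, 0, 0, -0.9, 1, 0, 0, 0, 0, 0, -0.9, 1, 0, 0, 0, 0, 0, -0.9, 1]

```text
t: 15.55
eef_pos: [0.4749, -0.0878, 0.2913]
ee_rot: [2.849, 0.222, 2.52]
force: [-1.2, -0.2, -0.1]
width: 0.0878
gripper_force: 0.0
```

```bash
cat > chk.py <<'E'
from plan import *
s=arm.get_state();print(s['t'],s['eef_pos'],s['force'],s['width'])
C0=P0-.004*n;up=Rb@[.866,0,.5];l=Rb@[0,1.,0]
for name in("wrist","top","side"):
  m=model(name);im=arm.grab_frame(name).astype(int);c=proj(m,C0);print(name,c)
  Y,X=np.mgrid[:420,:560];D=C0@[0,0,0] if 0 else 0
  o=m[3][:3,3];d=np.stack([(X-m[1])/m[0],(Y-m[2])/m[0],np.ones_like(X,float)],-1)@m[3][:3,:3].T
  pt=o+d*(((C0-o)@n)/(d@n))[...,None];v=pt-C0;u,w=v@up,v@l;r=np.hypot(u,w)
  b,g,rd=im[...,0],im[...,1],im[...,2]
  blue=(b>rd+40)&(b>g+40)&(r<.034);red=(rd>g+50)&(rd>b+50)&(r<.036);wh=(im.min(-1)>110)&(r<.024)
  if blue.sum()<5 or red.sum()<3: print("hidden",blue.sum(),red.sum());continue
  # hub: pixels of blue well inside; direction of needle by principal axis, mark from estimated centre
  bu,bw=u[blue],w[blue];cov=np.cov(bu,bw);e=np.linalg.eigh(cov)[1][:,1];t=(bu-bu.mean())*e[0]+(bw-bw.mean())*e[1]
  if abs(t.min())>abs(t.max()): e,t=-e,-t
  cu,cw=bu.mean()+e[0]*(t.min()+.007),bw.mean()+e[1]*(t.min()+.007)
  print("n",blue.sum(),red.sum(),"needle",np.arctan2(e[1],e[0]),"len",np.ptp(t),"hub",cu,cw,"mark from hub",np.arctan2(w[red].mean()-cw,u[red].mean()-cu),"from C0",np.arctan2(w[red].mean(),u[red].mean()),"white c",u[wh].mean(),w[wh].mean())
E
python3 chk.py
```

```text
15.55 [ 0.475 -0.088  0.291] [-1.233 -0.208 -0.111] 0.08776382259228194
wrist [279.9   213.458]
n 122 48 needle -0.11735802284371018 len 0.028597470160182718 hub 0.0022846967898518936 0.0001087339054571555 mark from hub -0.06943053698414238 from C0 -0.060416441805721866 white c -0.0006059642754258473 2.6721705180349183e-05
top [330.672 192.403]
n 16 6 needle -0.10269089204291966 len 0.011843999308666184 hub 0.0030734642182537937 -0.0013498908735807588 mark from hub -0.07446561937791063 from C0 -0.11551629559172746 white c 0.0044639478802726675 -0.005305795542765039
side [276.802 195.103]
n 20 4 needle -0.152969179928972 len 0.02712767028579731 hub 0.0015431085132529116 -0.0035515138750177896 mark from hub -0.17247206268019705 from C0 -0.28442868444230934 white c -0.0011952688797910015 -0.0016759831221874193
```

Needle and mark agree within 0.05 rad (about 1.1 mm) in all three views, and the gripper is clear of everything. Handing in.

```bash
python3 -c "
from station import arm
print(arm.job_done())"
```

```text
the job is handed in; nothing more can be done
None
```

The job is handed in (no verdict came back): the trier stands released in the upright crock, and the bezel is turned so the needle is about 1 mm or less from the red zero mark, measured from the camera images. I last saw the crock and trier before turning the bezel, and nothing has been near them since.

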